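Lock the vial carrier for transport

TASK

Get the vial carrier ready to travel: swing its steel retaining bar shut over the vials until it meets its stop, then take the red-headed lock pin from its holder and thread it down through the upper ear, the bar's eye and the lower ear until the red head sits fully home on the upper ear. Feel the pin in gently rather than forcing it (never more than about 35 N on the carrier), let go of it there, and leave the other things on the table undisturbed.

Things in the scene. Friction and masses are not known exactly. Their poses are not given: they have to be found in the camera images.
- carrier: Vial carrier fixed to the table: blue plate 92 x 226 x 10 mm, on it a white block 46 x 104 mm, top at z 42 mm, with three small brown vials (fixed) in a row (tops at z 62 mm). Origin: plate's underside below the middle vial; +y runs along the row to the bar's hinge post (75 mm), -y to the aluminium clevis of the lock (75 mm); the bar opens towards -x.
- bar_hinge (a point): Vertical hinge axis of the steel retaining bar, at the bar's mid height (66 mm above the table), 8 mm thick bar.
- bar_tab (a point): Middle of the upright black round tab on the bar, 12 mm diameter, 32 mm tall (its middle 88 mm and its top 102 mm above the table), 105 mm from the hinge axis; grasp or push it to swing the bar.
- bar (a joint): Angle of the retaining bar, rad: 0 is shut (bar along the carrier's -y), positive is open, towards the carrier's -x; its hard stop is at -0.005. It stays where it is left; about 2 N at the tab moves it, and it gives way sideways to the pin's tapered nose.
- bar_eye (a point): Centre of the bar's eye, 150 mm from the hinge: an opening 28 mm along the bar and 26.5 mm across, from z 62 to 70 mm. When the bar is shut it lies between the two ears of the lock.
- lock_seat (a point): Middle of the lock at the top face of its upper ear, z 86 mm, on the carrier (axes as the carrier's). The ears are brass rings (38 mm outside, hole 14 mm, 10 mm thick) of one eccentric bush clamped at an unknown, unmeasured angle: the vertical hole axis, common to both, lies 6 mm from this point in any direction, so feel for it. The bush will not turn. Column on the carrier's -y side, no higher than z 86 mm.
- lock_lower (a point): Middle of the lower ear's top face, z 56 mm, straight below lock_seat; its 14 mm hole is 6 mm off like the upper one, right below it. Under it, at z 39 mm, a spring catch presses 2 to 5 N sideways on the pin: the last 20 mm must be pushed (about 2 to 6 N) and the pin does not drop home by itself.
- pin_grip (a point): Centre of the lock pin's red head, 22 mm diameter, top 22 mm above this point; below the head a 26 mm wide red flange, 5 mm thick, underside 27 mm below this point. Under it a steel shaft 12 mm diameter, 66 mm long, its last 8 mm tapering to a flat nose 9 mm wide (tip 93 mm below this point). Fully home this point is 27 mm above lock_seat. z axis from tip to head. About 80 g.
- holder: Fixed holder: white post 42 x 42 mm on a blue foot 70 x 70 x 6 mm, top at z 74 mm, with one vertical 15 mm square hole, in which the pin stands upright, flange on the top face (pin_grip at z 101 mm). Origin: centre of its underside.
- specimen_cup_0: Lidded specimen cup with a blue lid, 61 mm diameter, 66 mm tall (bystander). Origin: centre of its underside.
- tape_roll: Roll of surgical tape lying flat, 58 mm diameter, 25 mm tall (bystander). Origin: centre of its underside.
- syringe: Capped syringe lying flat, 26 x 119 x 18 mm (bystander). Origin: its middle, underside.

How it is judged:
On the way, in this order (a step that is already met when the one before it is completed fails the run):
1. the bar is shut (value of joint bar below 0.02 rad), for 0.2 s.
2. the pin's nose is in the upper ear and the bar's eye (z of pin_grip in the frame of lock_seat below 0.067 m and horizontal distance between pin_grip and lock_seat below 0.011 m and angle between pin_grip's own z axis and vertical below 0.15 rad and value of joint bar below 0.04 rad), for 0.1 s.
At the end, for the whole second after the job is handed in: The bar is shut (within 0.04 rad) and the lock pin stands upright (within 0.1 rad) through both ears and the bar's eye at the lock (within 9.5 mm of its middle), its flange within 2.5 mm of the upper ear, released and at rest; the bystanders stand where they were (z of pin_grip in the frame of lock_seat between 0.024 and 0.0295 m and horizontal distance between pin_grip and lock_seat below 0.0095 m and angle between pin_grip's own z axis and vertical below 0.1 rad and value of joint bar below 0.04 rad and linear speed of pin below 0.02 m/s); the robot touches nothing.
It fails at once if the pin is forced: more than 35 N between the pin and the carrier (contact force between pin and carrier above 35 N).
It fails at once if a bystander is pushed aside by more than 20 mm (distance of any of specimen_cup_0, tape_roll, syringe from where it was at the start of the episode above 0.02 m).
It also fails if it takes over 67 s, if anything falls off the work surface, if the arm or the gripper's body presses on something with over 40 N, if the wrist force passes 120 N, or if a joint passes its speed limit or range.

ROBOT

A 6-joint arm with a two-finger parallel gripper is mounted at the origin on a cart in front of the work surface, level with it; the furniture and walls round the work are solid. World frame = base frame: x ahead of the robot, y to its left, z up, the work surface at z = 0. Lengths are in m, angles in rad, forces in N, time in s.
With the tool pointing down it reaches from about 0.425 to 0.95 m from the base axis. Payload 3.5 kg.
Tool frame: the origin (TCP) lies at the very end of the fingers, on their centre line; the grasp point (between the pads) lies 19 mm behind it; y points along the fingers, z is the direction in which the jaws open and shut, and the axes are right-handed (so a half turn about y gives the same grasp; the last joint's range is limited). The gripper opens to 85 mm and grips with 20 to 120 N. Pads are 22 mm wide; open, the fingers measure 114 mm over their backs; the gripper's body (76 mm by 85 mm) begins 54 mm behind the grasp point. The pads swing forward as they close: fully open they stand 13 mm farther back than shut.
Start: joints at [-1.479, 0.286, 1.577, -0, 1.279, -0.15], TCP at [0.162, -0.655, 0.231] pointing down, gripper open.
Joint ranges: [-2.77, 2.77], [-0.9, 2.22], [0.21, 2.48], [-1.53, 4.67], [0.24, 2.81], [-2.84, 2.84]. Speed limits (rad/s): [2.79, 2.79, 3.14, 3.14, 3.14, 3.14].

INTERFACE

Orientations are given as a unit quaternion [x, y, z, w].
In Python, from plant import ctrl gives the robot as it stands. The module is installed in compiled form; this text tells all that it offers.
- The arm moves only by the tool jog_arm, never from a script. Its argument "deltas" is a list of rows, each a list of 3 entries, a list of its own where there are three numbers: the turn, a rotation vector about the tool's x, y, z in rad, then the shift along the tool's x, y, z in m, then the opening, from 0 (shut) to 1 (fully open). In form: [[[wx, wy, wz], [dx, dy, dz], gripper], ...]. A call has 1 to 10 rows; each row is the pose to reach, as a shift and turn from the pose measured when the call began, along the tool's axes at that moment; what a row does not reach only later rows make up. A row lasts 1/12 s, in which the tool goes at most 41.7 mm and 7.16 degrees, less where a joint would pass 70% of its speed; a pose out of reach is approached as far as the arm can. A call with a gripper value outside its range is refused whole. The fingers move at their own pace and stop on an object; "force" is the grip in N (left out, the last holds). Time passes only in rows, so rows that repeat a pose let the fingers close. It gives the time, the measured TCP pose, the force and the opening at its end, in the units of the state.
- ctrl.get_state(): the state, without advancing time (a new reading comes with each control period).
- ctrl.read_camera(name): name is "scene" or "top" or "wrist"; returns a dict with "pixels" (400x640x3 uint8, blue, green, red), "range_z" (400x640 float32, m along the optical axis (not along the pixel's ray), 0 where there is no reading), "fx", "fy", "cx", "cy" (pixels), "T" (4x4, takes a point from camera to world coordinates); the wrist camera has in their place "mount" (4x4, takes a point from camera to tool coordinates, whose origin is the TCP and whose axes are the tool frame's). Camera axes: x right, y up, looking along -z (the intrinsics and any distortion apply to the point x, -y, -z); pixel columns grow to the right and rows downward; lengths in m; the calibration is good to about 2 mm. A picture is of the moment at which its call begins: read the wrist's pose just before it.
- ctrl.sign_off(): hands the job in, once; it reports no verdict.
The state is a dict: "time": time; "qpos": joint angles; "dq": joint speeds; "joint_efforts": joint torques, N m; "eef_pos": TCP position; "tcp_rot": TCP orientation; "contact_force": force on the tool from outside, world axes, zero at the start; "wrist_torque": the same for the moment, N m; "opening": opening from 0.0 (shut) to 1.0 (fully open).
Only numpy, scipy, OpenCV 4.12 (cv2) and the standard library are available. Lean on these libraries where they do the work, as an engineer would, in place of code of your own. Each camera call takes 0.05 s, during which the arm holds its last target.

## Working session

There is one attempt and no reset: what is moved stays moved. The work goes in short steps, Python scripts to look and compute and a tool call to move; the robot and the scene stay as the last step left them, time stands still between calls to the robot, and variables do not carry over. Pictures are saved under pics/ and viewed, and the job is handed in when it is done.

Besides the shell and the picture viewer there is one more tool, called after ">>>" as a command line: name --argument value ..., lists and objects as JSON in quotes. jog_arm: Moves the arm, as the interface text tells. Its arguments: {"type":"object","properties":{"deltas":{"type":"array","items":{"type":"array"}},"force":{"type":"number"}},"required":["deltas"]}

```bash
mkdir -p pics; cat > h.py <<'E'
import numpy as np, cv2
from plant import ctrl
def cam(n,save=None):
    c=ctrl.read_camera(n)
    if save: cv2.imwrite('pics/'+save,c["pixels"])
    return c
def pts(c,T=None):
    T=c["T"] if T is None else T
    d=c["range_z"]; v,u=np.mgrid[0:400,0:640]
    P=np.stack([(u-c["cx"])/c["fx"]*d,-(v-c["cy"])/c["fy"]*d,-d,np.ones_like(d)],-1)
    return (P@np.array(T).T)[...,:3]
def ray(c,u,v,z):
    T=np.array(c["T"]); r=T[:3,:3]@np.array([(u-c["cx"])/c["fx"],-(v-c["cy"])/c["fy"],-1]); o=T[:3,3]
    return o+r*(z-o[2])/r[2]
E
python3 - <<'E'
from h import *
s=ctrl.get_state(); print(s)
for n in("scene","top","wrist"):
    c=cam(n,n+"0.png"); print(n,{k:(v if k in("fx","fy","cx","cy") else np.round(v,3).tolist()) for k,v in c.items() if k not in("pixels","range_z")}, (c["range_z"]>0).mean())
E
```

```text
{'time': 0.0, 'qpos': array([-1.47902332e+00,  2.87187749e-01,  1.57820521e+00,  2.75691102e-05,
        1.27862569e+00, -1.49995688e-01]), 'dq': array([ 3.65701407e-04, -7.76061029e-04, -1.15932407e-03, -1.20710606e-03,
       -6.01043627e-04,  5.23334950e-05]), 'joint_efforts': array([-9.43709529e-04, -4.05977368e+01, -2.92627305e+01, -2.04109942e-04,
        5.85088841e-03, -1.55917828e-06]), 'eef_pos': array([ 0.16158416, -0.65467952,  0.2299172 ]), 'tcp_rot': array([-0.08523296,  0.70280349, -0.70108933,  0.08530154]), 'contact_force': array([-0.56656446, -0.57150829,  0.21928525]), 'wrist_torque': array([ 0.05321968, -0.00950163, -0.00606935]), 'opening': 0.9969201367626579}
scene {'fx': 367.4546678931965, 'fy': 367.4546678931965, 'cx': 322.793896302022, 'cy': 196.91941723628364, 'T': [[-0.717, 0.497, -0.489, -0.03], [-0.697, -0.513, 0.5, 0.529], [-0.002, 0.699, 0.715, 0.934], [0.0, 0.0, 0.0, 1.0]]} 0.9957734375
top {'fx': 441.70676732770585, 'fy': 441.70676732770585, 'cx': 316.4250762466555, 'cy': 201.11175218076485, 'T': [[0.006, 0.995, -0.103, 0.462], [-1.0, 0.006, 0.001, -0.069], [0.002, 0.103, 0.995, 1.194], [0.0, 0.0, 0.0, 1.0]]} 0.99595703125
wrist {'fx': 295.6095711770501, 'fy': 295.6095711770501, 'cx': 313.4322711450572, 'cy': 200.3350385115496, 'mount': [[0.0, -0.944, -0.329, -0.083], [0.0, 0.329, -0.944, -0.143], [1.0, 0.0, 0.0, -0.001], [0.0, 0.0, 0.0, 1.0]]} 0.995984375
```

View pics/top0.png

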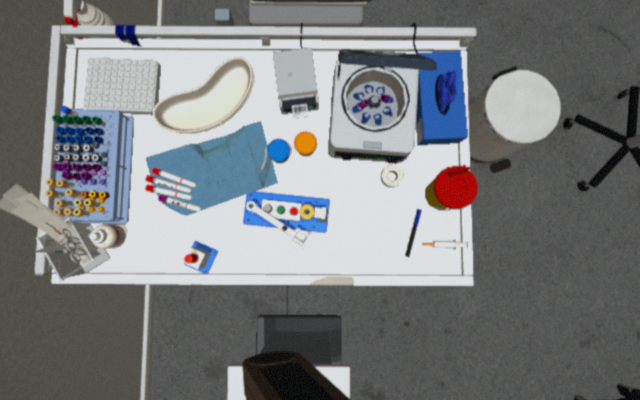

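View pics/scene0.png

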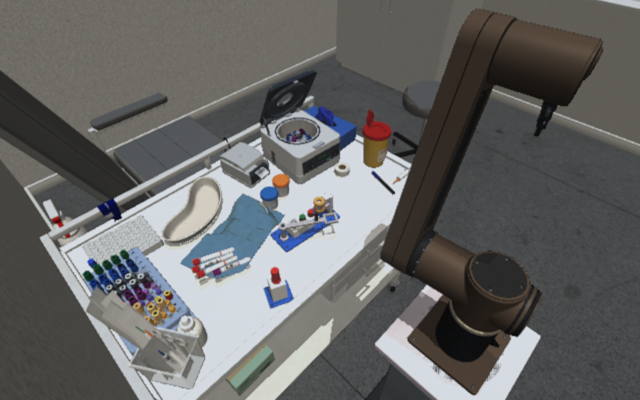

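The top view shows the carrier around (286,212), hinge at about (253,203), open bar running to about (300,238), brass lock at (307,212), and the holder with red pin at (197,258). I'll zoom in and measure.

```bash
python3 - <<'E'
from h import *
c=cam("top"); im=c["pixels"]
a=cv2.resize(im[180:280,170:340],None,fx=4.7,fy=4.7,interpolation=cv2.INTER_CUBIC); cv2.imwrite('pics/topz.png',a)
P=pts(c); z=P[...,2]
hsv=cv2.cvtColor(im,cv2.COLOR_BGR2HSV)
def rep(n,m):
    k,l,st,ce=cv2.connectedComponentsWithStats(m.astype(np.uint8))
    for i in range(1,k):
        if st[i,4]>15:
            q=P[l==i]; print(n,st[i],ce[i].round(1),np.median(q,0).round(4),q[:,2].max().round(3))
roi=np.zeros(z.shape,bool); roi[180:280,170:340]=1
blue=roi&(hsv[...,0]>100)&(hsv[...,0]<115)&(hsv[...,1]>170)
rep('blue',blue)
rep('brass',roi&(hsv[...,0]>12)&(hsv[...,0]<30)&(hsv[...,1]>90)&(z>.07))
rep('red',roi&((hsv[...,0]<8)|(hsv[...,0]>172))&(hsv[...,1]>130))
rep('dark',roi&(hsv[...,2]<70))
rep('high',roi&(z>.085)&(z<.115))
rep('bar',roi&(z>.06)&(z<.078))
k,l,st,ce=cv2.connectedComponentsWithStats(blue.astype(np.uint8))
for i in range(1,k):
    if st[i,4]>100:
        m=((l==i)&(z<.02)); q=P[m]; print(cv2.minAreaRect((q[:,:2]*1000).astype(np.float32)), q[:,2].mean())
np.save('z.npy',z)
np.set_printoptions(linewidth=250)
print((z[192:248:2,244:330:2]*1000).astype(int))
E
```

```text
blue [247 192  82  16 465] [286.1 198.7] [0.5898 0.0111 0.011 ] 1.194
blue [244 211  28  15 192] [254.6 219. ] [0.5334 0.0962 0.0108] 1.194
blue [282 218  44  13 304] [307.1 224.4] [ 0.522  -0.0488  0.011 ] 1.194
blue [194 243  22  29 144] [206.6 255.3] [0.4409 0.2177 0.0071] 1.194
brass [300 205  14  14 139] [306.5 211.4] [ 0.5508 -0.0472  0.0868] 1.194
red [290 208   7   7  37] [293.2 210.8] [ 0.5528 -0.011   0.0634] 0.068
red [185 254  13   9  88] [191.1 257.9] [0.4331 0.231  0.1208] 1.194
high [300 205  26  15 226] [312.5 212.1] [ 0.5484 -0.0599  0.0873] 0.093
high [282 226   5   5  22] [284.1 228.1] [0.5072 0.0088 0.1029] 0.107
high [190 254   7   9  27] [194.  257.8] [0.4327 0.2285 0.0988] 0.112
bar [246 201  65  48 512] [276.  222.1] [0.5263 0.0381 0.0706] 0.078
bar [277 206   7   8  40] [280.  209.3] [0.5574 0.0225 0.063 ] 0.067
bar [290 207   7   8  43] [293.1 210.7] [ 0.5528 -0.0109  0.0634] 0.069
bar [187 248  19  22 177] [196.2 258. ] [0.4344 0.2292 0.0739] 0.078
((581.981689453125, 7.933067321777344), (219.1824188232422, 34.054893493652344), 84.27426147460938) 0.010936838340451923
((535.1605224609375, 85.80709075927734), (75.35144805908203, 30.564104080200195), 79.50486755371094) 0.010856878101073233
((525.56201171875, -37.301822662353516), (116.98168182373047, 30.81938934326172), 83.783447265625) 0.010879149113616518
((437.9016418457031, 222.42245483398438), (76.58163452148438, 48.970848083496094), 19.006433486938477) 0.0066636433824606486
[[41 40 37 ...  1  1  0]
 [40  2  9 ...  0 -1  3]
 [-3 11 11 ... -2  2  2]
 ...
 [ 2  4 -2 ...  1 -1  0]
 [ 1 -1  2 ... -1  0  3]
 [ 2 -4 -4 ...  0  5 -1]]
```

View pics/topz.png

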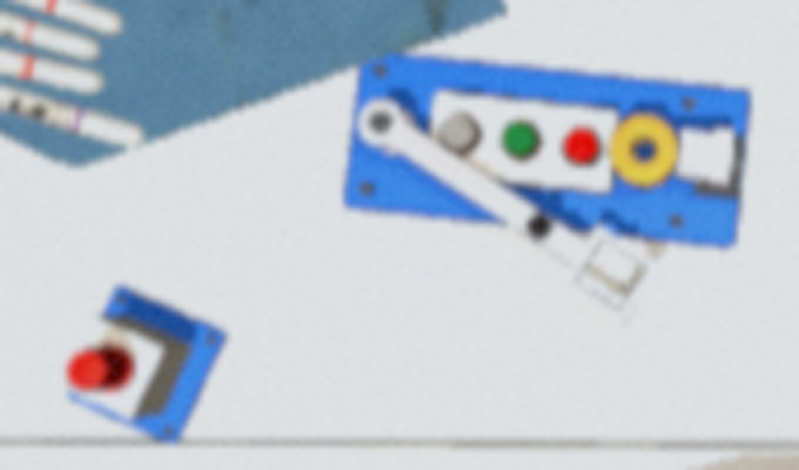

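```bash
cat >> h.py <<'E'
from scipy.spatial.transform import Rotation as R
def st():
    s=ctrl.get_state(); return s,R.from_quat(s["tcp_rot"]),np.array(s["eef_pos"])
def go(pos,yawz=None):
    """tool down (y=-z), jaw axis tool z at angle yawz (deg) in world xy; prints delta"""
    s,r,p=st()
    if yawz is None:
        z=r.as_matrix()[:,2]; yawz=np.degrees(np.arctan2(z[1],z[0]))
    a=np.radians(yawz); Z=np.array([np.cos(a),np.sin(a),0]); Y=np.array([0,0,-1.]); X=np.cross(Y,Z)
    t=R.from_matrix(np.c_[X,Y,Z])
    print("turn",(r.inv()*t).as_rotvec().round(4).tolist(),"shift",r.inv().apply(np.array(pos)-p).round(4).tolist(), "yaw",round(yawz,2))
def wpts(c,s):
    r=R.from_quat(s["tcp_rot"]); T=np.eye(4); T[:3,:3]=r.as_matrix(); T[:3,3]=s["eef_pos"]
    c["T"]=T@np.array(c["mount"]); return pts(c)
E
python3 - <<'E'
from h import *
s,r,p=st(); print(r.as_matrix().round(3),s["qpos"].round(3))
for y in (85,0,-10,180): go([.45,-.05,.24],y)
E
```

```text
[[-0.971 -0.     0.239]
 [-0.239  0.002 -0.971]
 [-0.    -1.    -0.002]] [-1.479  0.287  1.578 -0.     1.279 -0.15 ]
turn [0.0, -2.8125, -0.0022] shift [-0.4248, -0.0087, -0.5183] yaw 85
turn [0.0012, -1.329, -0.0012] shift [-0.4248, -0.0087, -0.5183] yaw 0
turn [0.0012, -1.1545, -0.0011] shift [-0.4248, -0.0087, -0.5183] yaw -10
turn [0.0013, 1.8126, 0.0012] shift [-0.4248, -0.0087, -0.5183] yaw 180
```

```bash
python3 - <<'E'
from h import *
go([.53,-.03,.22],-6)
E
```

```text
turn [0.0012, -1.2243, -0.0011] shift [-0.5073, 0.0113, -0.5185] yaw -6
```

>>> jog_arm --deltas '[[[0,-0.61,0],[-0.25,0.006,-0.26],0.5],[[0,-0.61,0],[-0.25,0.006,-0.26],0.3],[[0,-0.61,0],[-0.25,0.006,-0.26],0.3],[[0,-0.61,0],[-0.25,0.006,-0.26],0],[[0,-0.61,0],[-0.25,0.006,-0.26],0],[[0,-1.22,0],[-0.507,0.011,-0.518],0],[[0,-1.22,0],[-0.507,0.011,-0.518],0],[[0,-1.22,0],[-0.507,0.011,-0.518],0],[[0,-1.22,0],[-0.507,0.011,-0.518],0],[[0,-1.22,0],[-0.507,0.011,-0.518],0]]'

```text
time: 1.03
eef_pos: [0.3727, -0.2939, 0.2247]
tcp_rot: [-0.473, 0.525, -0.525, 0.474]
contact_force: [0.3, -0.2, 0.7]
opening: -0.004
```

```bash
python3 - <<'E'
from h import *
go([.53,-.03,.22],-6)
E
```

```text
turn [-0.0001, 0.0012, -0.0012] shift [-0.2787, 0.005, 0.1292] yaw -6
```

>>> jog_arm --deltas '[[[0,0,0],[-0.279,0.005,0.129],0],[[0,0,0],[-0.279,0.005,0.129],0],[[0,0,0],[-0.279,0.005,0.129],0],[[0,0,0],[-0.279,0.005,0.129],0],[[0,0,0],[-0.279,0.005,0.129],0],[[0,0,0],[-0.279,0.005,0.129],0],[[0,0,0],[-0.279,0.005,0.129],0],[[0,0,0],[-0.279,0.005,0.129],0],[[0,0,0],[-0.279,0.005,0.129],0],[[0,0,0],[-0.279,0.005,0.129],0]]'

```text
time: 1.87
eef_pos: [0.5298, -0.0289, 0.2196]
tcp_rot: [-0.474, 0.525, -0.524, 0.474]
contact_force: [0.6, -1.6, -0.1]
opening: 0.002
```

```bash
python3 - <<'E'
from h import *
s,r,p=st(); print(p)
c=cam("wrist","w1.png"); P=wpts(c,s); np.save('P1.npy',P)
im=c["pixels"]; hsv=cv2.cvtColor(im,cv2.COLOR_BGR2HSV); z=P[...,2]
def rep(n,m,mn=60):
    k,l,st,ce=cv2.connectedComponentsWithStats(m.astype(np.uint8))
    for i in range(1,k):
        if st[i,4]>mn:
            q=P[l==i]; print(n,st[i],ce[i].round(1),np.median(q,0).round(4),q.min(0).round(3),q.max(0).round(3))
rep('brass',(hsv[...,0]>12)&(hsv[...,0]<30)&(hsv[...,1]>90)&(z>.08)&(z<.092))
rep('tab',(z>.095)&(z<.108)&(hsv[...,2]<80),30)
rep('bar',(z>.065)&(z<.075)&(P[...,0]<.6),100)
E
```

```text
[ 0.52976357 -0.02889955  0.21964501]
brass [317 184  37  37 939] [334.6 202.4] [ 0.5473 -0.044   0.0858] [ 0.529 -0.063  0.08 ] [ 0.566 -0.026  0.088]
tab [278 149  14  14 147] [284.5 155.5] [0.5059 0.0101 0.1016] [0.5   0.004 0.096] [0.511 0.016 0.103]
tab [467 257  29  93 900] [481.6 298.7] [ 0.6935 -0.1539  0.1004] [ 0.679 -0.229  0.095] [ 0.701 -0.114  0.108]
tab [623 301   9   5  33] [626.8 302.7] [ 0.8496 -0.1851  0.0984] [ 0.847 -0.189  0.096] [ 0.852 -0.181  0.102]
tab [624 305  16   6  47] [632.6 308.2] [ 0.858  -0.1936  0.0973] [ 0.852 -0.197  0.095] [ 0.868 -0.192  0.101]
tab [629 313  11  11  48] [636.  319.4] [ 0.8662 -0.2099  0.0976] [ 0.861 -0.212  0.095] [ 0.87  -0.2    0.102]
tab [586 321   6  20  42] [587.8 332.9] [ 0.8104 -0.2173  0.1027] [ 0.809 -0.228  0.099] [ 0.815 -0.204  0.108]
tab [565 342  10  19  80] [568.2 350.9] [ 0.7998 -0.249   0.0971] [ 0.794 -0.258  0.095] [ 0.806 -0.232  0.104]
tab [593 346  11  13  59] [597.7 350.3] [ 0.8251 -0.2412  0.1055] [ 0.823 -0.251  0.096] [ 0.83  -0.234  0.108]
tab [573 351  10   7  41] [577.8 354. ] [ 0.8112 -0.2522  0.0987] [ 0.802 -0.254  0.095] [ 0.815 -0.245  0.103]
bar [ 244   29  109  185 3404] [303.4 116.2] [0.5273 0.0432 0.0699] [ 0.454 -0.055  0.065] [0.575 0.11  0.075]
```

View pics/w1.png

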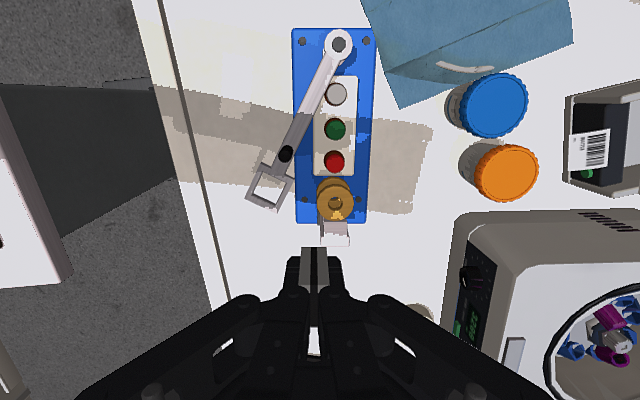

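```bash
python3 - <<'E'
from h import *
im=cv2.imread('pics/w1.png')
cv2.imwrite('pics/w1z.png',cv2.resize(im[165:255,280:390],None,fx=6.5,fy=6.5,interpolation=cv2.INTER_CUBIC))
P=np.load('P1.npy'); z=P[...,2]; hsv=cv2.cvtColor(im,cv2.COLOR_BGR2HSV)
for n,m in(('vg',(hsv[...,0]>50)&(hsv[...,0]<85)&(hsv[...,1]>100)),('vr',((hsv[...,0]<8)|(hsv[...,0]>172))&(hsv[...,1]>150))):
    m=m&(z>.057)&(z<.068); m[:, :300]=0; m[:,360:]=0; q=P[m]; print(n,len(q),((q.min(0)+q.max(0))/2).round(4))
m=(z>.057)&(z<.068); m[:80]=0;m[108:]=0;m[:,:322]=0;m[:,350:]=0;q=P[m];print('vw',len(q),((q.min(0)+q.max(0))/2).round(4))
# hinge top
m=(z>.066)&(z<.085); m[62:]=0;m[:28]=0;m[:,:318]=0;m[:,356:]=0;q=P[m];print('hinge',len(q),np.median(q[:,2]),q.min(0).round(4),q.max(0).round(4))
# plate
m=(hsv[...,0]>100)&(hsv[...,0]<118)&(hsv[...,1]>150)&(z>.005)&(z<.016)&(P[...,0]<.62)&(P[...,1]<.14); m[:,:285]=0;m[:,380:]=0
q=P[m]; print(cv2.minAreaRect((q[:,:2]*1000).astype(np.float32)))
# ring hole : pixels near centre with low depth
b=(z>.08)&(z<.092)&(P[...,0]<.57)&(P[...,0]>.52)&(P[...,1]<-.02)&(P[...,1]>-.07)
print((z[190:216,322:350]*1000).astype(int).tolist().__str__().replace('],','],\n'))
E
```

```text
vg 289 [0.5546 0.0236 0.0613]
vr 268 [ 0.5514 -0.0102  0.0612]
vw 347 [0.5578 0.0567 0.0623]
hinge 796 0.07019263587987007 [0.5462 0.0844 0.0674] [0.5748 0.11   0.0766]
((553.7905883789062, 12.307060241699219), (222.89413452148438, 91.1393051147461), 84.3538589477539)
[[83, 83, 84, 84, 85, 85, 86, 85, 86, 86, 86, 87, 86, 85, 85, 86, 86, 87, 84, 85, 85, 86, 85, 85, 85, 85, 84, 54],
 [85, 86, 85, 85, 86, 86, 85, 84, 85, 85, 86, 86, 86, 86, 86, 86, 84, 85, 85, 86, 86, 85, 86, 86, 86, 86, 84, 83],
 [86, 84, 86, 85, 85, 85, 86, 86, 85, 86, 86, 86, 85, 85, 85, 86, 86, 85, 85, 86, 87, 85, 85, 86, 85, 84, 86, 84],
 [85, 86, 85, 86, 85, 86, 85, 86, 86, 86, 85, 85, 85, 86, 85, 85, 86, 87, 85, 84, 85, 85, 86, 85, 85, 86, 86, 84],
 [85, 86, 86, 86, 86, 85, 85, 85, 86, 85, 86, 85, 84, 85, 87, 85, 86, 85, 86, 85, 85, 86, 86, 85, 85, 85, 85, 85],
 [85, 85, 86, 86, 86, 84, 85, 85, 86, 87, 85, 86, 86, 87, 85, 85, 85, 86, 87, 85, 86, 85, 85, 85, 86, 85, 85, 84],
 [85, 84, 86, 85, 86, 86, 86, 84, 87, 86, 85, 85, 85, 85, 86, 85, 85, 86, 86, 86, 85, 84, 85, 86, 86, 85, 86, 85],
 [85, 84, 86, 86, 86, 86, 
[... 1457 characters left out ...]
, 86, 85],
 [85, 85, 85, 85, 86, 85, 86, 85, 86, 85, 85, 85, 84, 84, 86, 84, 86, 85, 86, 85, 85, 86, 85, 86, 86, 86, 86, 86],
 [85, 84, 84, 86, 85, 85, 85, 85, 85, 86, 85, 85, 86, 84, 85, 85, 84, 87, 85, 86, 86, 86, 87, 85, 85, 86, 84, 85],
 [87, 85, 86, 87, 85, 85, 85, 85, 85, 87, 85, 85, 85, 86, 85, 85, 86, 85, 85, 86, 86, 86, 85, 84, 87, 86, 85, 86],
 [86, 87, 84, 87, 85, 84, 86, 87, 85, 87, 84, 86, 86, 86, 84, 86, 85, 85, 86, 85, 86, 87, 85, 85, 86, 85, 86, 85],
 [86, 85, 87, 85, 85, 85, 85, 85, 85, 87, 85, 85, 85, 86, 87, 86, 86, 86, 84, 86, 85, 88, 86, 86, 85, 85, 86, 10],
 [85, 86, 85, 85, 85, 86, 85, 86, 85, 86, 85, 85, 86, 85, 85, 85, 84, 84, 85, 86, 85, 362, 86, 86, 86, 86, 84, 9]]
```

View pics/w1z.png

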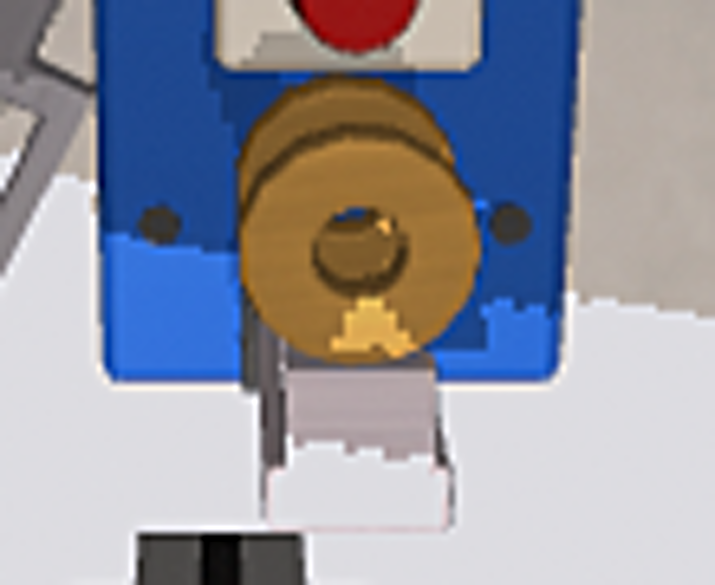

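```bash
python3 - <<'E'
from h import *
s,r,p=st()
c=cam("wrist"); wpts(c,s); print("hole",ray(c,335.4,203.6,.086),"ring",ray(c,335.3,202.8,.086))
go([.474,.0132,.13]); go([.474,.0132,.088]); go([.531,-.0042,.088])
E
```

```text
hole [ 0.54768889 -0.04634343  0.086     ] ring [ 0.54765642 -0.04549212  0.086     ]
turn [0.0006, -0.0, -0.0009] shift [-0.0375, 0.0899, -0.0595] yaw -5.96
turn [0.0006, -0.0, -0.0009] shift [-0.0375, 0.1319, -0.0595] yaw -5.96
turn [0.0006, -0.0, -0.0009] shift [-0.0261, 0.1318, -0.001] yaw -5.96
```

>>> jog_arm --deltas '[[[0,0,0],[-0.0375,0.045,-0.0595],0],[[0,0,0],[-0.0375,0.045,-0.0595],0],[[0,0,0],[-0.0375,0.09,-0.0595],0],[[0,0,0],[-0.0375,0.132,-0.0595],0],[[0,0,0],[-0.0375,0.132,-0.0595],0],[[0,0,0],[-0.0375,0.132,-0.05],0],[[0,0,0],[-0.036,0.132,-0.042],0],[[0,0,0],[-0.034,0.132,-0.034],0],[[0,0,0],[-0.032,0.132,-0.026],0],[[0,0,0],[-0.03,0.132,-0.018],0]]'

```text
time: 2.8
eef_pos: [0.5166, 0.0003, 0.0897]
tcp_rot: [0.473, -0.525, 0.526, -0.474]
contact_force: [-3.1, -1.5, 1.1]
opening: 0.002
```

```bash
python3 - <<'E'
from h import *
go([.531,-.0042,.088])
E
```

```text
turn [-0.002, -0.0, 0.0001] shift [0.003, 0.0018, 0.0147] yaw -5.98
```

>>> jog_arm --deltas '[[[0,0,0],[0.001,0,0.005],0],[[0,0,0],[0.002,0,0.008],0],[[0,0,0],[0.003,0,0.011],0],[[0,0,0],[0.003,0,0.014],0],[[0,0,0],[0.003,0,0.015],0],[[0,0,0],[0.003,0,0.016],0],[[0,0,0],[0.003,0,0.017],0]]'

```text
time: 3.38
eef_pos: [0.5337, -0.0045, 0.0904]
tcp_rot: [0.473, -0.524, 0.526, -0.474]
contact_force: [-1.9, 1.6, 0.6]
opening: -0.004
```

```bash
cat > bar.py <<'E'
from h import *
import sys
s,r,p=st(); print(s["time"],p,s["contact_force"].round(1))
c=cam("wrist",sys.argv[1]); P=wpts(c,s); im=c["pixels"]; z=P[...,2]
c=cam("top"); P=pts(c); z=P[...,2]; print(1)
E
python3 - <<'E'
from h import *
s,r,p=st(); print(s["time"],p,s["contact_force"].round(1))
c=cam("wrist","w2.png")
E
```

```text
3.3833 [ 0.53371311 -0.00448762  0.09035689] [-1.9  1.6  0.6]
```

View pics/w2.png

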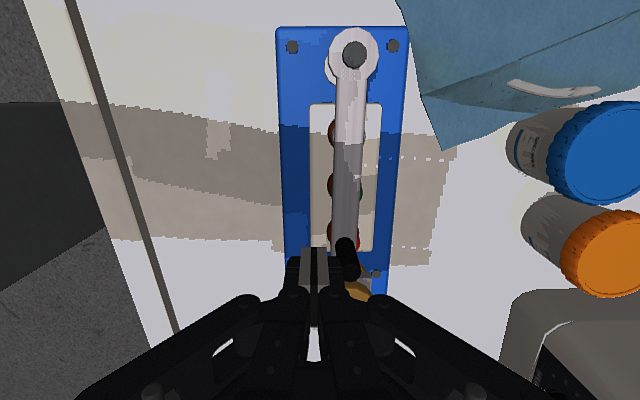

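The bar now runs from the hinge (352,55) to the tab (346,255), nearly parallel to the plate's edges. I'll push on until the stop is felt.

>>> jog_arm --deltas '[[[0,0,0],[0,0,0.001],0],[[0,0,0],[0,0,0.002],0],[[0,0,0],[0,0,0.003],0]]'

```text
time: 3.68
eef_pos: [0.5358, -0.0047, 0.0896]
tcp_rot: [0.473, -0.525, 0.526, -0.473]
contact_force: [-4.2, -0.1, 2.0]
opening: 0.002
```

>>> jog_arm --deltas '[[[0,0,0],[0,0,0.0015],0],[[0,0,0],[0,0,0.003],0],[[0,0,0],[0,0,0.004],0]]'

```text
time: 3.93
eef_pos: [0.5365, -0.0048, 0.0892]
tcp_rot: [-0.476, 0.528, -0.523, 0.471]
contact_force: [-14.0, 0.6, 9.9]
opening: -0.003
```

```bash
python3 - <<'E'
from h import *
go([.515,-.003,.09],-6);go([.434,.229,.22],-6)
E
```

```text
turn [0.01, 0.0013, 0.0005] shift [0.0005, -0.0006, -0.0216] yaw -6
turn [0.01, 0.0013, 0.0005] shift [-0.2219, -0.1296, -0.1274] yaw -6
```

>>> jog_arm --deltas '[[[0.01,0,0],[0,0,-0.022],0],[[0.01,0,0],[0,-0.04,-0.025],0],[[0.01,0,0],[0,-0.08,-0.03],0.2],[[0.01,0,0],[-0.222,-0.13,-0.127],0.5],[[0.01,0,0],[-0.222,-0.13,-0.127],0.5],[[0.01,0,0],[-0.222,-0.13,-0.127],0.5],[[0.01,0,0],[-0.222,-0.13,-0.127],0.5],[[0.01,0,0],[-0.222,-0.13,-0.127],0.5],[[0.01,0,0],[-0.222,-0.13,-0.127],0.5],[[0.01,0,0],[-0.222,-0.13,-0.127],0.5]]'

```text
time: 4.77
eef_pos: [0.4335, 0.2347, 0.2225]
tcp_rot: [0.473, -0.524, 0.524, -0.477]
contact_force: [0.5, 0.7, -0.2]
opening: 0.498
```

```bash
python3 - <<'E'
from h import *
s,r,p=st(); print(p,s["opening"])
c=cam("wrist","w3.png"); P=wpts(c,s); im=c["pixels"]; hsv=cv2.cvtColor(im,cv2.COLOR_BGR2HSV); z=P[...,2]
red=((hsv[...,0]<8)|(hsv[...,0]>172))&(hsv[...,1]>130)&(P[...,0]<.5)&(P[...,1]<.3)
m=red&(z>.117)&(z<.13); q=P[m]; print(len(q),np.median(q,0),(q.min(0)+q.max(0))/2,np.ptp(q,axis=0)); v,u=np.where(m); print(u.mean(),v.mean(),ray(c,u.mean(),v.mean(),.123))
t=cam("top","t3.png"); P=pts(t); im=t["pixels"]; z=P[...,2]
# bar angle from top
m=(z>.064)&(z<.075); m[:190]=0;m[245:]=0;m[:,:244]=0;m[:,:]&=(P[...,1]>-.0)&(P[...,1]<.11)
q=P[m][:,:2]; vx,vy,x0,y0=cv2.fitLine(q.astype(np.float32),cv2.DIST_HUBER,0,.01,.01).ravel(); print(len(q),np.degrees(np.arctan2(vx,vy)))
E
```

```text
[0.4335137  0.23471923 0.22254441] 0.49831281108805786
455 [0.4296426  0.23946362 0.12274229] [0.42980164 0.23846282 0.12094448] [0.02047676 0.02038195 0.00784742]
310.27472527472526 196.64835164835165 [0.42974112 0.23952815 0.123     ]
272 5.032781
```

View pics/w3.png

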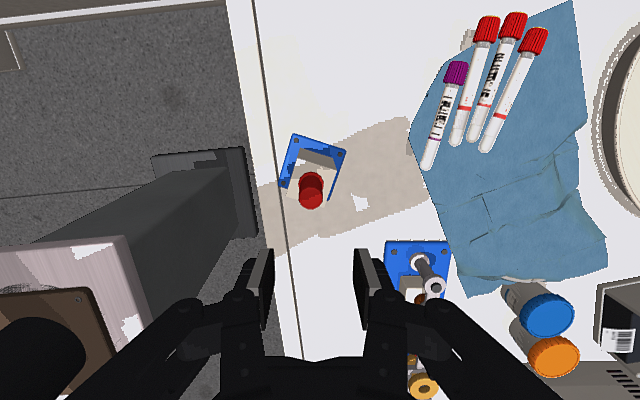

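The pin's head shows at about (311,190) in the wrist image. The arm may still have been moving, so I'll re-measure.

```bash
cat > pin.py <<'E'
from h import *
s,r,p=st(); print(p,s["opening"],abs(s["dq"]).max())
c=cam("wrist"); P=wpts(c,s); im=c["pixels"]; hsv=cv2.cvtColor(im,cv2.COLOR_BGR2HSV); z=P[...,2]
red=((hsv[...,0]<8)|(hsv[...,0]>172))&(hsv[...,1]>130)&(P[...,0]<.5)&(P[...,1]<.3)
m=red&(z>.117)&(z<.13); q=P[m]; print(len(q),np.median(q,0)); v,u=np.where(m); print(u.mean(),v.mean(),ray(c,u.mean(),v.mean(),.123))
t=cam("top"); P=pts(t); im=t["pixels"]; z=P[...,2]; hsv=cv2.cvtColor(im,cv2.COLOR_BGR2HSV)
m=((hsv[...,0]<8)|(hsv[...,0]>172))&(hsv[...,1]>130)&(z>.117)&(z<.135);m[:245]=0;m[:,:180]=0;m[:,210:]=0
v,u=np.where(m);print('top',len(u),u.mean(),v.mean(),ray(t,u.mean(),v.mean(),.123) if len(u) else'')
E
python3 pin.py
```

```text
[0.43445545 0.23048333 0.22078154] 0.5008326984494944 0.05274392298349731
469 [0.4296906  0.23940091 0.1227968 ]
308.7590618336887 192.43283582089552 [0.4296654  0.23938254 0.123     ]
top 51 188.76470588235293 258.29411764705884 [0.43233021 0.23535578 0.123     ]
```

```bash
python3 - <<'E'
from h import *
go([.431,.2375,.15],-6)
E
```

```text
turn [-0.0002, 0.0009, 0.0007] shift [-0.0085, 0.0699, -0.0046] yaw -6
```

>>> jog_arm --deltas '[[[0,0,0],[-0.0085,0.035,-0.0045],0.5],[[0,0,0],[-0.0085,0.07,-0.0045],0.5],[[0,0,0],[-0.0085,0.07,-0.0045],0.5],[[0,0,0],[-0.0085,0.07,-0.0045],0.5]]'

```text
time: 5.3
eef_pos: [0.4299, 0.2357, 0.1476]
tcp_rot: [-0.475, 0.526, -0.525, 0.471]
contact_force: [0.1, 0.1, 0.3]
opening: 0.5
```

```bash
sed -i 's/c=cam("wrist")/c=cam("wrist","w4.png")/' pin.py; python3 pin.py; python3 - <<'E'
from h import *
go([.431,.2375,.086],-6)
E
```

```text
[0.42994383 0.23569433 0.14762432] 0.5001310696554672 0.07498896179904334
856 [0.42976057 0.23996721 0.12268483]
315.7289719626168 234.03971962616822 [0.42982381 0.24006846 0.123     ]
top 53 188.60377358490567 258.2830188679245 [0.43235447 0.23574344 0.123     ]
turn [-0.0023, -0.0008, -0.0] shift [-0.0005, 0.0654, -0.0018] yaw -6
```

View pics/w4.png

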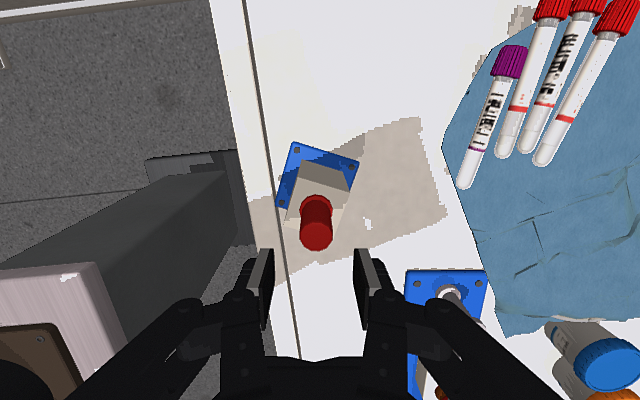

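>>> jog_arm --deltas '[[[-0.002,0,0],[-0.0027,0.03,0],0.5],[[-0.002,0,0],[-0.0027,0.055,0],0.5],[[-0.002,0,0],[-0.0027,0.062,0],0.5],[[-0.002,0,0],[-0.0027,0.062,0],0.5],[[-0.002,0,0],[-0.0027,0.062,0],0.4],[[-0.002,0,0],[-0.0027,0.062,0],0.3]]' --force 30

```text
time: 5.9
eef_pos: [0.4346, 0.2399, 0.0918]
tcp_rot: [0.472, -0.525, 0.526, -0.474]
contact_force: [-0.8, -1.4, -0.3]
opening: 0.301
```

```bash
python3 - <<'E'
from h import *
s,r,p=st(); print(p,s["contact_force"].round(1)); go([.430,.2385,.086],-6)
c=cam("wrist","w5.png")
E
```

```text
[0.43464467 0.23994215 0.09175857] [-0.8 -1.4 -0.3]
turn [-0.0037, -0.0011, -0.0016] shift [0.0019, 0.0057, -0.0045] yaw -6
```

View pics/w5.png

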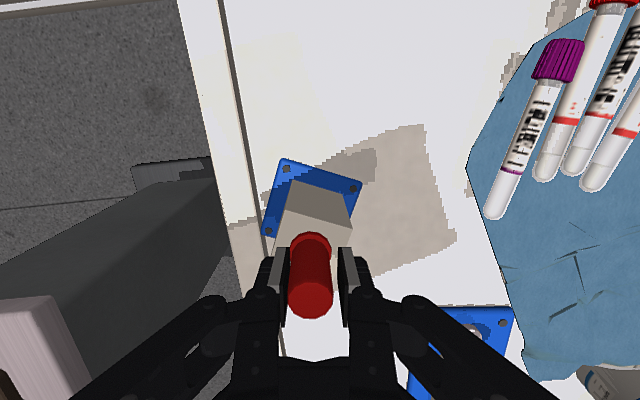

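>>> jog_arm --deltas '[[[-0.003,0,0],[0.001,0.005,0],0.3],[[-0.003,0,0],[0.001,0.005,0],0.3],[[-0.003,0,0],[0.001,0.005,0],0.3]]'

```text
time: 6.2
eef_pos: [0.4349, 0.239, 0.0872]
tcp_rot: [0.472, -0.526, 0.526, -0.474]
contact_force: [-0.1, -0.4, -0.7]
opening: 0.298
```

```bash
python3 - <<'E'
from h import *
s,r,p=st(); print(s["time"],p,s["contact_force"].round(1),s["qpos"].round(3)); go([.430,.2385,.086],-6)
E
```

```text
6.2 [0.43488394 0.23904039 0.08717079] [-0.1 -0.4 -0.7] [2.970e-01 6.400e-02 2.119e+00 1.000e-03 9.560e-01 4.020e-01]
turn [-0.002, -0.0009, -0.002] shift [0.0011, 0.0012, -0.0048] yaw -6
```

>>> jog_arm --deltas '[[[0,0,0],[0,0.001,0],0.2],[[0,0,0],[0,0.001,0],0.1],[[0,0,0],[0,0.001,0],0.1],[[0,0,0],[0,0.001,0],0.1],[[0,0,0],[0,0.001,0],0.1]]' --force 30

```text
time: 6.62
eef_pos: [0.4339, 0.2392, 0.087]
tcp_rot: [-0.473, 0.526, -0.525, 0.473]
contact_force: [-5.0, -0.5, 7.3]
opening: 0.25
```

```bash
python3 - <<'E'
from h import *
s,r,p=st(); print(s["time"],p,s["contact_force"].round(1),s["opening"]); go([.4349,.239,.19],-6)
c=cam("wrist","w6.png")
E
```

```text
6.6167 [0.43391549 0.23923874 0.08703573] [-5.  -0.5  7.3] 0.2497437790350347
turn [0.0012, -0.001, -0.0014] shift [-0.0, -0.103, 0.0009] yaw -6
```

View pics/w6.png

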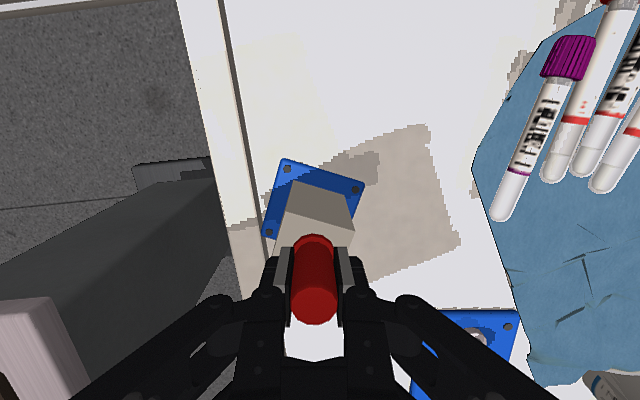

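>>> jog_arm --deltas '[[[0,0,0],[0,-0.01,0],0.1],[[0,0,0],[0,-0.03,0],0.1],[[0,0,0],[0,-0.06,0],0.1],[[0,0,0],[0,-0.09,0],0.1],[[0,0,0],[0,-0.12,0],0.1],[[0,0,0],[0,-0.12,0],0.1]]' --force 40

```text
time: 7.17
eef_pos: [0.4378, 0.2402, 0.2143]
tcp_rot: [0.469, -0.524, 0.527, -0.477]
contact_force: [0.0, 0.6, 0.7]
opening: 0.245
```

```bash
python3 - <<'E'
from h import *
s,r,p=st(); print(s["time"],p,s["contact_force"].round(1),s["opening"]); go([.5435,-.044,.205],-6)
E
```

```text
7.1667 [0.43778374 0.24022128 0.21433686] [0.  0.6 0.7] 0.24532816945570005
turn [-0.011, -0.0007, -0.0065] shift [0.2716, 0.0091, 0.1349] yaw -6
```

```bash
python3 - <<'E'
from h import *
go([.5517,-.0455,.195],-6)
E
```

```text
turn [-0.011, -0.0007, -0.0065] shift [0.2723, 0.0192, 0.1431] yaw -6
```

>>> jog_arm --deltas '[[[-0.011,0,-0.006],[0.272,0,0.143],0.1],[[-0.011,0,-0.006],[0.272,0,0.143],0.1],[[-0.011,0,-0.006],[0.272,0,0.143],0.1],[[-0.011,0,-0.006],[0.272,0,0.143],0.1],[[-0.011,0,-0.006],[0.272,0,0.143],0.1],[[-0.011,0,-0.006],[0.272,0,0.143],0.1],[[-0.011,0,-0.006],[0.272,0.01,0.143],0.1],[[-0.011,0,-0.006],[0.272,0.018,0.143],0.1],[[-0.011,0,-0.006],[0.272,0.018,0.143],0.1],[[-0.011,0,-0.006],[0.272,0.018,0.143],0.1]]'

```text
time: 8.0
eef_pos: [0.5508, -0.0458, 0.1944]
tcp_rot: [-0.473, 0.527, -0.525, 0.472]
contact_force: [-0.6, 0.5, -1.0]
opening: 0.245
```

```bash
python3 - <<'E'
from h import *
s,r,p=st(); print(s["time"],p,abs(s["dq"]).max()); go([.5517,-.0455,.195],-6)
c=cam("wrist","w7.png")
cv2.imwrite('pics/w7z.png',cv2.resize(c["pixels"][150:330,220:420],None,fx=3.3,fy=3.3,interpolation=cv2.INTER_CUBIC))
s,r,p=st(); print(s["time"],p,abs(s["dq"]).max()); go([.5517,-.0455,.195],-6)
E
```

```text
8.0 [ 0.55081707 -0.04583895  0.19442923] 0.03843877260398006
turn [0.0032, -0.0029, -0.0013] shift [-0.0004, -0.0006, 0.0008] yaw -6
8.05 [ 0.55095781 -0.04493212  0.19517874] 0.027545749765410403
turn [0.0019, -0.0013, -0.0012] shift [0.0005, 0.0002, 0.0008] yaw -6
```

View pics/w7z.png

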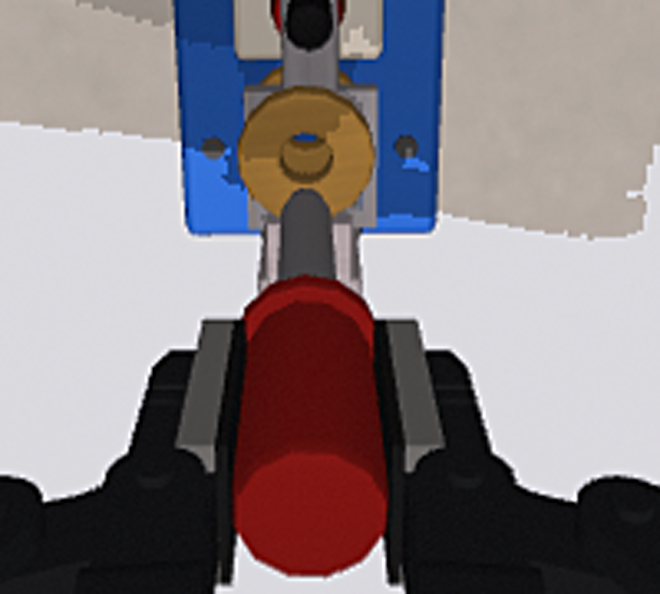

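```bash
cat > rel.py <<'E'
from h import *
import sys
s,r,p=st(); c=cam("wrist","rel.png"); P=wpts(c,s); z=P[...,2]
Q=r.inv().apply((P.reshape(-1,3)-p)).reshape(P.shape) # tool coords
# ring top: z ~ .086 near
im=c["pixels"];hsv=cv2.cvtColor(im,cv2.COLOR_BGR2HSV)
m=(hsv[...,0]>8)&(hsv[...,0]<30)&(hsv[...,1]>90)&(z>.083)&(z<.09)&(abs(Q[...,0])<.04)&(abs(Q[...,2])<.04)
q=Q[m]; print('ring',len(q),q.min(0).round(4),q.max(0).round(4))
# shaft: tool y between .014+.02 and .08 , |z|<.012
m=(Q[...,1]>.02)&(Q[...,1]<.085)&(abs(Q[...,2])<.012)&(abs(Q[...,0])<.02)&(hsv[...,1]<80)
v,u=np.where(m); q=Q[m]; print('shaft',len(q),(u.min(),u.max(),v.min(),v.max()) if len(u) else'')
for a in np.arange(.015,.085,.01):
    k=q[(q[:,1]>=a)&(q[:,1]<a+.01)]
    if len(k)>5: print(round(a,3),len(k),'xmin',np.percentile(k[:,0],3).round(4),'z',np.percentile(k[:,2],[2,98]).round(4),'ymax',k[:,1].max().round(4))
for pt in sys.argv[1:]:
    u,v,zz=map(float,pt.split(',')); w=ray(c,u,v,zz); print(pt,w.round(4),'tool',r.inv().apply(w-p).round(4))
print(p)
E
python3 rel.py 312.4,206.7,.1155 312.7,197.6,.086
```

```text
ring 982 [-0.0176  0.1069 -0.0214] [0.0177 0.1122 0.015 ]
shaft 399 (np.int64(304), np.int64(321), np.int64(207), np.int64(234))
0.025 75 xmin -0.0043 z [-0.0074  0.0024] ymax 0.0349
0.035 106 xmin -0.0043 z [-0.0082  0.0032] ymax 0.0448
0.045 87 xmin -0.0042 z [-0.0081  0.0028] ymax 0.055
0.055 75 xmin -0.0043 z [-0.0081  0.003 ] ymax 0.0645
0.065 51 xmin -0.0042 z [-0.0083  0.0024] ymax 0.0746
312.4,206.7,.1155 [ 0.5483 -0.0424  0.1155] tool [-0.0021  0.0797 -0.0027]
312.7,197.6,.086 [ 0.5482 -0.0447  0.086 ] tool [ 0.0002  0.1092 -0.0026]
[ 0.55095781 -0.04493212  0.19517874]
```

>>> jog_arm --deltas '[[[0.002,0,-0.001],[-0.0019,0.01,-0.0002],0.1],[[0.002,0,-0.001],[-0.0019,0.02,-0.0002],0.1],[[0.002,0,-0.001],[-0.0019,0.022,-0.0002],0.1],[[0.002,0,-0.001],[-0.0019,0.022,-0.0002],0.1]]'

```text
time: 8.43
eef_pos: [0.5499, -0.0413, 0.172]
tcp_rot: [-0.474, 0.526, -0.525, 0.473]
contact_force: [0.5, -0.7, -0.7]
opening: 0.251
```

```bash
python3 rel.py; python3 - <<'E'
from h import *
s,r,p=st(); print(s["contact_force"].round(1))
im=cv2.imread('pics/rel.png'); cv2.imwrite('pics/w8z.png',cv2.resize(im[150:330,220:420],None,fx=3.3,fy=3.3,interpolation=cv2.INTER_CUBIC)); go([0,0,0],-6)
E
```

```text
ring 1050 [-0.0142  0.0841 -0.0199] [0.0209 0.0889 0.0169]
shaft 393 (np.int64(304), np.int64(321), np.int64(207), np.int64(234))
0.025 78 xmin -0.0044 z [-0.0077  0.0024] ymax 0.0348
0.035 101 xmin -0.0043 z [-0.0083  0.0032] ymax 0.0448
0.045 86 xmin -0.0044 z [-0.0079  0.0027] ymax 0.0549
0.055 78 xmin -0.0042 z [-0.0082  0.0029] ymax 0.065
0.065 44 xmin -0.0041 z [-0.0083  0.0023] ymax 0.0743
0.075 6 xmin -0.003 z [-0.0053 -0.0007] ymax 0.078
[ 0.54985725 -0.04128908  0.17196788]
[-0.1  0.4 -1.2]
turn [0.0005, 0.0009, -0.0002] shift [0.0157, 0.1731, -0.5517] yaw -6
```

View pics/w8z.png

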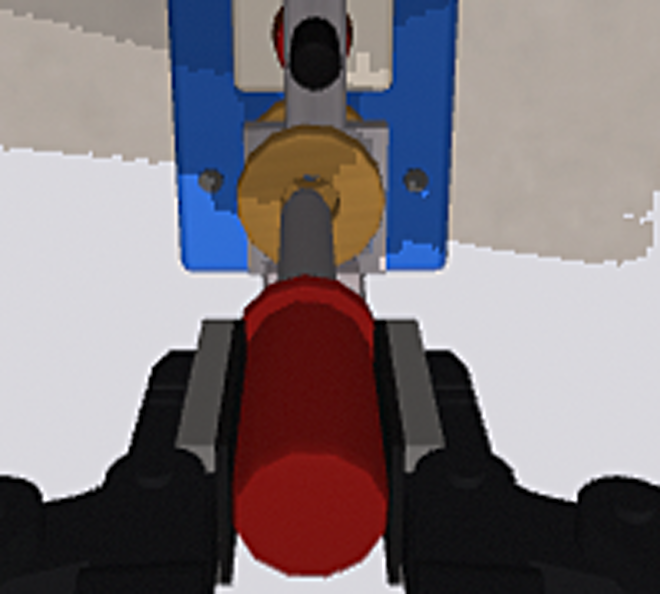

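>>> jog_arm --deltas '[[[0,0,0],[0.0016,0.001,0.001],0.1],[[0,0,0],[0.0016,0.002,0.001],0.1],[[0,0,0],[0.0016,0.002,0.001],0.1],[[0,0,0],[0.0016,0.002,0.001],0.1]]'

```text
time: 8.82
eef_pos: [0.5514, -0.0434, 0.171]
tcp_rot: [-0.473, 0.525, -0.525, 0.473]
contact_force: [0.4, 0.7, -0.2]
opening: 0.24
```

```bash
python3 rel.py|head -1; python3 - <<'E'
from h import *
s,r,p=st(); print(s["time"],p,s["contact_force"].round(1));  go([.5508,-.043,.16],-6)
E
```

```text
ring 1071 [-0.0163  0.0834 -0.0222] [0.0193 0.088  0.0152]
8.8667 [ 0.55143051 -0.04343916  0.17107014] [-0.3 -0.6  0. ]
turn [0.0001, 0.0009, -0.0001] shift [-0.0004, 0.0111, -0.0007] yaw -6
```

>>> jog_arm --deltas '[[[0,0,0],[-0.0004,0.002,-0.0007],0.1],[[0,0,0],[-0.0004,0.004,-0.0007],0.1],[[0,0,0],[-0.0004,0.006,-0.0007],0.1],[[0,0,0],[-0.0004,0.0075,-0.0007],0.1],[[0,0,0],[-0.0004,0.009,-0.0007],0.1],[[0,0,0],[-0.0004,0.009,-0.0007],0.1]]'

```text
time: 9.37
eef_pos: [0.5505, -0.0429, 0.1615]
tcp_rot: [-0.474, 0.526, -0.525, 0.473]
contact_force: [0.8, 0.4, 0.0]
opening: 0.248
```

```bash
python3 rel.py|head -1; python3 - <<'E'
from h import *
s,r,p=st(); print(s["time"],p,s["contact_force"].round(1));  go([.5508,-.043,.16],-6)
E
```

```text
ring 1149 [-0.0158  0.0716 -0.0206] [0.0197 0.0785 0.0161]
9.4167 [ 0.55060179 -0.04293241  0.16172968] [ 0.5  0.5 -0.4]
turn [0.0007, 0.0008, -0.0003] shift [0.0, 0.0017, 0.0002] yaw -6
```

No force yet, and by geometry the nose should be about 3 mm inside. I'll continue down slowly.

>>> jog_arm --deltas '[[[0,0,0],[0,0.002,0],0.1],[[0,0,0],[0,0.004,0],0.1],[[0,0,0],[0,0.006,0],0.1],[[0,0,0],[0,0.007,0],0.1]]'

```text
time: 9.75
eef_pos: [0.5504, -0.043, 0.1543]
tcp_rot: [-0.474, 0.526, -0.525, 0.473]
contact_force: [-0.8, 0.1, -1.0]
opening: 0.25
```

>>> jog_arm --deltas '[[[0,0,0],[0,0.002,0.0002],0.1],[[0,0,0],[0,0.004,0.0002],0.1],[[0,0,0],[0,0.006,0.0002],0.1],[[0,0,0],[0,0.008,0.0002],0.1],[[0,0,0],[0,0.008,0.0002],0.1]]'

```text
time: 10.17
eef_pos: [0.5504, -0.043, 0.1457]
tcp_rot: [-0.474, 0.526, -0.525, 0.473]
contact_force: [0.3, -0.5, -0.1]
opening: 0.249
```

```bash
python3 - <<'E'
from h import *
s,r,p=st(); print(s["time"],p,s["contact_force"].round(1),s["wrist_torque"].round(2));  go([.5506,-.043,.13],-6); cam("wrist","w9.png")
E
```

```text
10.1667 [ 0.55035086 -0.04297552  0.14571805] [ 0.3 -0.5 -0.1] [-0.03  0.02 -0.01]
turn [0.002, 0.0008, -0.0002] shift [0.0, 0.0157, 0.0003] yaw -6
```

View pics/w9.png

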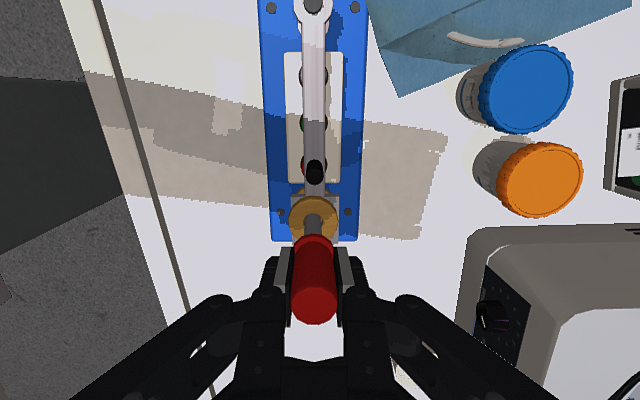

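The wrist image shows the shaft going through the brass ring at (313,215) with no contact force. Next is the lower ear.

>>> jog_arm --deltas '[[[0.002,0,0],[0,0.002,0.0002],0.1],[[0.002,0,0],[0,0.004,0.0002],0.1],[[0.002,0,0],[0,0.006,0.0002],0.1],[[0.002,0,0],[0,0.008,0.0002],0.1],[[0.002,0,0],[0,0.009,0.0002],0.1]]'

```text
time: 10.63
eef_pos: [0.5505, -0.043, 0.1366]
tcp_rot: [-0.473, 0.525, -0.525, 0.473]
contact_force: [-0.6, -0.0, 0.1]
opening: 0.247
```

>>> jog_arm --deltas '[[[0,0,0],[0,0.0015,0],0.1],[[0,0,0],[0,0.003,0],0.1],[[0,0,0],[0,0.0045,0],0.1],[[0,0,0],[0,0.006,0],0.1]]'

```text
time: 10.97
eef_pos: [0.5505, -0.043, 0.1304]
tcp_rot: [-0.473, 0.525, -0.525, 0.473]
contact_force: [-0.3, -0.6, -0.7]
opening: 0.243
```

>>> jog_arm --deltas '[[[0,0,0],[0,0.002,0],0.1],[[0,0,0],[0,0.004,0],0.1],[[0,0,0],[0,0.006,0],0.1],[[0,0,0],[0,0.008,0],0.1],[[0,0,0],[0,0.01,0],0.1]]'

```text
time: 11.38
eef_pos: [0.5506, -0.0431, 0.1206]
tcp_rot: [0.473, -0.525, 0.525, -0.473]
contact_force: [-1.2, -0.2, 3.5]
opening: 0.244
```

>>> jog_arm --deltas '[[[0,0,0],[0,0.0015,0],0.1],[[0,0,0],[0,0.003,0],0.1],[[0,0,0],[0,0.0045,0],0.1],[[0,0,0],[0,0.006,0],0.1],[[0,0,0],[0,0.007,0],0.1]]'

```text
time: 11.8
eef_pos: [0.5511, -0.0436, 0.1138]
tcp_rot: [0.473, -0.525, 0.526, -0.473]
contact_force: [0.3, -1.8, 0.6]
opening: 0.245
```

>>> jog_arm --deltas '[[[0,0,0],[0,0.0015,0],0.1],[[0,0,0],[0,0.003,0],0.1],[[0,0,0],[0,0.0045,0],0.1],[[0,0,0],[0,0.006,0],0.1],[[0,0,0],[0,0.007,0],0.1]]'

```text
time: 12.22
eef_pos: [0.551, -0.0437, 0.1064]
tcp_rot: [0.473, -0.524, 0.526, -0.473]
contact_force: [-0.4, -3.3, 1.2]
opening: 0.247
```

>>> jog_arm --deltas '[[[0,0,0],[0,0.001,0],0.1],[[0,0,0],[0,0.002,0],0.1],[[0,0,0],[0,0.003,0],0.1],[[0,0,0],[0,0.004,0],0.1]]'

```text
time: 12.55
eef_pos: [0.551, -0.0438, 0.1022]
tcp_rot: [0.474, -0.524, 0.526, -0.473]
contact_force: [0.3, -3.3, 1.6]
opening: 0.249
```

>>> jog_arm --deltas '[[[0,0,0],[0,0.001,0],0.1],[[0,0,0],[0,0.0015,0],0.1],[[0,0,0],[0,0.002,0],0.1]]'

```text
time: 12.8
eef_pos: [0.551, -0.0438, 0.1002]
tcp_rot: [0.474, -0.524, 0.526, -0.473]
contact_force: [-0.2, -4.1, 1.2]
opening: 0.249
```

>>> jog_arm --deltas '[[[0,0,0],[0,0.0005,0],0.1],[[0,0,0],[0,0.001,0],0.1],[[0,0,0],[0,0.0015,0],0.1]]'

```text
time: 13.05
eef_pos: [0.551, -0.0438, 0.0991]
tcp_rot: [0.474, -0.525, 0.526, -0.473]
contact_force: [-1.8, -2.6, 5.8]
opening: 0.248
```

>>> jog_arm --deltas '[[[0,0,0],[0,0.0006,0],0.1],[[0,0,0],[0,0.0012,0],0.1],[[0,0,0],[0,0.0012,0],0.1]]'

```text
time: 13.3
eef_pos: [0.5511, -0.0438, 0.099]
tcp_rot: [0.474, -0.525, 0.526, -0.473]
contact_force: [-2.2, -3.1, 7.4]
opening: 0.243
```

```bash
python3 - <<'E'
from h import *
s,r,p=st(); print(s["time"],p,s["contact_force"].round(1)); c=cam("wrist","w10.png"); P=wpts(c,s); hsv=cv2.cvtColor(c["pixels"],cv2.COLOR_BGR2HSV)
red=((hsv[...,0]<8)|(hsv[...,0]>172))&(hsv[...,1]>130); red[:230]=0; red[:,:280]=0; red[:,350:]=0
q=P[red]; print(np.percentile(q[:,2],[2,50,80,90,95,98]))
E
```

```text
13.3 [ 0.55109019 -0.04381338  0.09903464] [-2.2 -3.1  7.4]
[0.08938418 0.12848265 0.13484844 0.13524785 0.13550372 0.13581595]
```

View pics/w10.png

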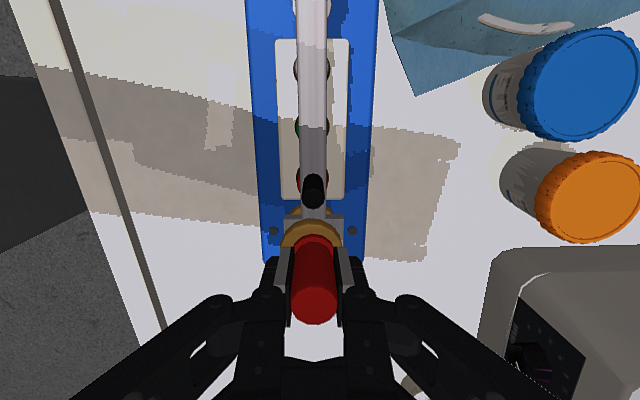

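The head's top reads z = 0.135, as it should when home, and the force rose to 7 N with no further travel. I'll release.

>>> jog_arm --deltas '[[[0,0,0],[0,0,0],0.3],[[0,0,0],[0,0,0],0.4],[[0,0,0],[0,0,0],0.45],[[0,0,0],[0,0,0],0.45],[[0,0,0],[0,-0.02,0],0.45],[[0,0,0],[0,-0.05,0],0.45],[[0,0,0],[0,-0.09,0],0.45],[[0,0,0],[0,-0.11,0],0.45],[[0,0,0],[0,-0.11,0],0.45]]'

```text
time: 14.1
eef_pos: [0.5543, -0.0441, 0.2154]
tcp_rot: [0.472, -0.521, 0.529, -0.476]
contact_force: [0.2, -0.6, 0.6]
opening: 0.449
```

```bash
python3 - <<'E'
from h import *
s,r,p=st(); print(s["time"],p,s["contact_force"].round(1)); c=cam("wrist","w11.png"); P=wpts(c,s); hsv=cv2.cvtColor(c["pixels"],cv2.COLOR_BGR2HSV); z=P[...,2]
red=((hsv[...,0]<8)|(hsv[...,0]>172))&(hsv[...,1]>130)&(abs(P[...,0]-.55)<.04)&(P[...,1]<-.02)&(P[...,1]>-.09)
q=P[red]; print(len(q),np.percentile(q[:,2],[2,50,80,90,95,98])); k=q[q[:,2]>.13]; print('top',np.median(k,0)); k=q[q[:,2]<.1]; print('flange',k.min(0),k.max(0)) 
t=cam("top","t11.png")
cv2.imwrite('pics/t11z.png',cv2.resize(t["pixels"][180:280,170:340],None,fx=4.7,fy=4.7))
E
```

```text
14.1 [ 0.55425412 -0.0440799   0.21543681] [ 0.2 -0.6  0.6]
914 [0.08998028 0.13372784 0.13523529 0.13565799 0.13595382 0.1363248 ]
top [ 0.54880424 -0.04307166  0.13490872]
flange [ 0.53601799 -0.04980601  0.0866738 ] [ 0.56102329 -0.03273816  0.09992666]
```

View pics/w11.png

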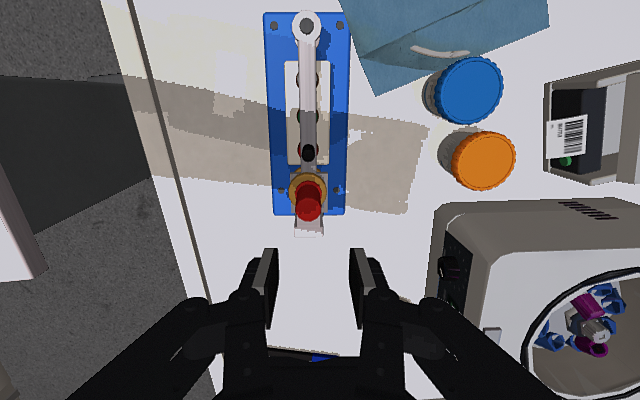

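View pics/t11.png

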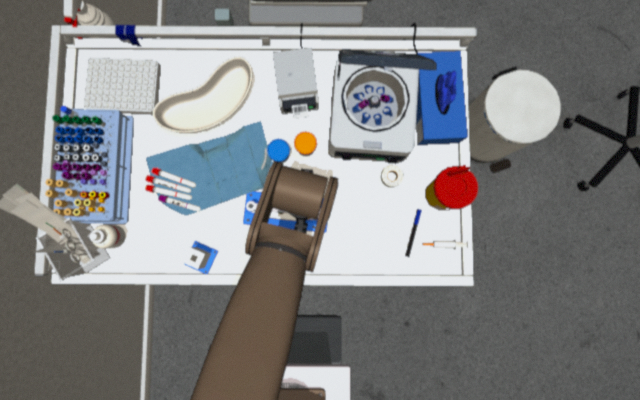

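The wrist image shows the red head upright on the lock at (308,205), clear of the fingers, with the bar shut. The top view shows the cups, tape roll and syringe unchanged. I'll let the arm settle, then hand in.

>>> jog_arm --deltas '[[[0,0,0],[0,-0.01,0],0.45],[[0,0,0],[0,-0.01,0],0.45],[[0,0,0],[0,-0.01,0],0.45]]'

```text
time: 14.45
eef_pos: [0.5511, -0.0433, 0.2189]
tcp_rot: [0.474, -0.525, 0.526, -0.473]
contact_force: [-0.5, -0.0, 0.0]
opening: 0.451
```

```bash
python3 - <<'E'
from h import *
print(ctrl.sign_off())
E
```

```text
the job is handed in; nothing more can be done
None
```

I shut the bar against its stop, took the pin from its holder and seated it in the lock. I then let go, raised the gripper clear and handed the job in after about 14.5 s.

- **Bar:** I pushed the tab until it stopped moving (about 17 N at the wrist). In the last wrist picture the bar still lay shut along the carrier.
- **Pin fit:** The wrist camera showed the hole at the middle of the brass ring. That point was about 6 mm from the expected lock centre, which matches the eccentric bush. I lined the shaft up with it in the same view.
- **Insertion:** The force readings after each move stayed below about 9 N. They rose to that at the end without further travel, when the flange met the ear.
- **Last checks:** The top of the head read z = 0.135 m after release, which is the fully-home height. The head stood upright, clear of the fingers, and the tool force was near zero. The cups, tape roll and syringe look unmoved in the top view, but I compared them by eye only.
- **Disagreement:** The top and wrist cameras differed by 3–5 mm on absolute positions, so I aligned the pin only by relative measurements in the wrist camera. At the end the arm hid the lock from the top camera, so that check rests on the wrist camera alone.

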